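Break down the packing stack and stock the pot magazine

TASK

Take the stack on the cardboard pad apart: set the large taped parcel down flat in the large green tray and the small parcel flat in the small green tray, lined up with the trays. The two lidded pots go upright into the four-rod gravity-feed magazine so that the small pot is dispensed first: the small pot, which stands by itself, at the bottom, and the wide pot from the stack on top of it. Set the parcels down gently rather than dropping them, and do not knock over the two red bottles that stand among them.

Things in the scene. Friction and masses are not known exactly. Their poses are not given: they have to be found in the camera images.
- pot_small: small round pot, white with a ribbed grey screw lid, diameter 46 mm, height 30 mm, about 0.07 kg; stands by itself on the table. Origin at the centre of its underside, z up.
- pot_wide: wide round pot, white with a ribbed grey screw lid, diameter 64 mm, height 34 mm, about 0.12 kg; on top of the stack. Origin at the centre of its underside, z up.
- parcel_small: small grey-white paper parcel with crossed orange tape, 84 (along its x) x 50 (along its y) x 42 mm high, about 0.25 kg; second in the stack, under the wide pot and on the large parcel. Origin at the centre of its underside, z up.
- parcel_large: large grey-white paper parcel with crossed orange tape, 116 (along its x) x 64 (along its y) x 46 mm high, about 0.4 kg; bottom of the stack, on a fixed cardboard pad 6 mm thick. Origin at the centre of its underside, z up.
- tray_large: large green open tray, fixed to the table, inside 140 (along its x) x 88 (along its y) mm, floor 4 mm thick, walls 4 mm thick whose tops are 14 mm above the table. Origin at the centre of its underside, z up.
- tray_small: small green open tray, fixed to the table, inside 108 (along its x) x 74 (along its y) mm, floor 4 mm thick, walls 4 mm thick whose tops are 14 mm above the table. Origin at the centre of its underside, z up.
- magazine: pot magazine, fixed: white base 100 x 100 x 20 mm high with four steel rods, diameter 8 mm, at x = +-24, y = +-37 mm in its frame, tops 78 mm above the table. Pots stack between the rods on the base. Gaps between rods: 66 mm on its x sides (lowest pot leaves at the front, -x), 40 mm on its y sides; fingers pass through opposite gaps. Origin at the centre of its underside, z up.
- bottle_a: red bottle with a paper band and red cap, diameter 52 mm, height 150 mm, standing loose; not to be knocked over. Origin at the centre of its underside, z up.
- bottle_b: red bottle, the same as bottle_a, standing loose elsewhere; not to be knocked over. Origin at the centre of its underside, z up.
Not all that is in view belongs to the job. Leave any purple look-alike of the parcel_small alone. What is shaped like the tray_large but grey is not meant.

How it is judged:
At the end, for the whole second after the job is handed in: Each parcel flat on its own tray's floor (centre within 20 mm, 0.25 rad). Small pot on the magazine's base, wide pot on it, both upright (0.12 rad), within 16 mm of the magazine's axis and 5 mm of their height. All at rest (horizontal distance between parcel_large and tray_large below 0.02 m and z of parcel_large in the frame of tray_large below 0.009 m and angle between the x axis of parcel_large and the x axis of tray_large, either way round below 0.25 rad and angle between each of parcel_large, parcel_small's own z axis and vertical below 0.1 rad and horizontal distance between parcel_small and tray_small below 0.02 m and z of parcel_small in the frame of tray_small below 0.009 m and angle between the x axis of parcel_small and the x axis of tray_small, either way round below 0.25 rad and horizontal distance between each of pot_small, pot_wide and magazine below 0.016 m and z of pot_small in the frame of magazine between 0.015 and 0.025 m and angle between each of pot_small, pot_wide's own z axis and vertical below 0.12 rad and z of pot_wide in the frame of magazine between 0.045 and 0.055 m and linear speed of each of parcel_large, parcel_small, pot_wide, pot_small below 0.02 m/s); the robot touches nothing.
It fails at once if a red bottle is knocked over (angle between any of bottle_a, bottle_b's own z axis and vertical above 0.5 rad).
It fails at once if a parcel is dropped into a tray (over 3 cm or so: still faster than 0.75 m/s just above the tray) ((horizontal distance between parcel_large and tray_large below 0.06 m and z of parcel_large in the frame of tray_large below 0.04 m and linear speed of parcel_large above 0.75 m/s) or (horizontal distance between parcel_large and tray_small below 0.06 m and z of parcel_large in the frame of tray_small below 0.04 m and linear speed of parcel_large above 0.75 m/s) or (horizontal distance between parcel_small and tray_large below 0.06 m and z of parcel_small in the frame of tray_large below 0.04 m and linear speed of parcel_small above 0.75 m/s) or (horizontal distance between parcel_small and tray_small below 0.06 m and z of parcel_small in the frame of tray_small below 0.04 m and linear speed of parcel_small above 0.75 m/s)).
It also fails if it takes over 120 s, if anything falls off the work surface, if the arm or the gripper's body presses on something with over 40 N, if the wrist force passes 120 N, or if a joint passes its speed limit or range.

ROBOT

A 6-joint arm with a two-finger parallel gripper is mounted at the origin on the work surface. World frame = base frame: x ahead of the robot, y to its left, z up, the work surface at z = 0. Lengths are in m, angles in rad, forces in N, time in s.
With the tool pointing down it reaches from about 0.375 to 0.975 m from the base axis. Payload 3.8 kg.
Tool frame: the origin (TCP) lies at the very end of the fingers, on their centre line; the grasp point (between the pads) lies 19 mm behind it; z points along the fingers, y is the line along which they close (so a half turn about z gives the same grasp; the last joint's range is limited). The gripper opens to 88 mm and grips with 3 to 60 N. Pads are 18 mm wide; open, the fingers measure 123 mm over their backs; the gripper's body (75 mm by 187 mm) begins 45 mm behind the grasp point.
Start: joints at [1.241, 0.264, 1.604, -0, 1.274, -0.037], TCP at [0.195, 0.646, 0.239] pointing down, gripper open.
Joint ranges: [-2.63, 2.63], [-0.94, 2.18], [0.31, 2.57], [-1.31, 4.45], [0, 2.66], [-2.55, 2.55]. Speed limits (rad/s): [2.57, 2.57, 3.14, 3.14, 3.14, 3.14].

INTERFACE

Orientations are given as a rotation vector (axis times angle).
In Python, from plant import env gives the robot as it stands. The module is installed in compiled form; this text tells all that it offers.
- The arm moves only by the tool drive_tool, never from a script. Its argument "plan" is text: rows parted by semicolons, each of 7 numbers parted by spaces: the shift along the tool's x, y, z in units of 20 cm (1.0 is 20 cm), then the turn, a rotation vector about the tool's x, y, z in units of 45 degrees (1.0 is 45 degrees), then the closure, from -1 (fully open) to 1 (shut). In form: dx dy dz ax ay az claw; .... A call has 1 to 8 rows; each row is the pose to reach, as a shift and turn from the pose commanded when the call began, along the tool's axes at that moment; what a row does not reach only later rows make up. A row lasts 1/12 s, in which the tool goes at most 41.7 mm and 7.16 degrees, less where a joint would pass 70% of its speed; a pose out of reach is approached as far as the arm can. A call with a number of a shift or a turn outside -1 to 1 is refused whole. A call with a gripper value outside its range is refused whole. The fingers move at their own pace and stop on an object; "newtons" is the grip in N (left out, the last holds). Time passes only in rows, so rows that repeat a pose let the fingers close. It gives the time, the measured TCP pose, the force, the opening and the grip force at its end, in the units of the state.
- env.sense(): the state, without advancing time (a new reading comes with each control period).
- env.get_image(name): name is "scene" or "top"; returns a dict with "image" (400x640x3 uint8, red, green, blue), "K" (3x3 intrinsics, pixels), "R" (3x3) and "t" (3): a world point X has camera coordinates R X + t. Camera axes: x right, y down, z forward; pixel columns grow to the right and rows downward; lengths in m; the calibration is good to about 2 mm. A picture is of the moment at which its call begins. There is no depth.
- env.hand_in(): hands the job in; it is judged then, once.
The state is a dict: "clock": time; "joint_pos": joint angles; "joint_velocities": joint speeds; "joint_efforts": joint torques, N m; "eef_pos": TCP position; "tcp_rot": TCP orientation; "ft_force": force on the tool from outside, world axes, zero at the start; "ft_torque": the same for the moment, N m; "gripper_width": finger opening in m; "grasp_force": force on a finger pad.
Only numpy, scipy, OpenCV 4.12 (cv2) and the standard library are available. Lean on these libraries where they do the work, as an engineer would, in place of code of your own. Each camera call takes 0.05 s, during which the arm holds its last target. There are 200 camera calls.

## Working session

There is one attempt and no reset: what is moved stays moved. The work goes in short steps, Python scripts to look and compute and a tool call to move; the robot and the scene stay as the last step left them, time stands still between calls to the robot, and variables do not carry over. Pictures are saved under pics/ and viewed, at most 18 in all, crops included, and the job is handed in when it is done.

Besides the shell and the picture viewer there is one more tool, called after "Call:" by a JSON object that holds its "api" and its "payload". drive_tool: Moves the arm, as the interface text tells. Its arguments: {"type":"object","properties":{"plan":{"type":"string"},"newtons":{"type":"number"}},"required":["plan"]}

```bash
mkdir -p pics; cat > h.py <<'E'
import numpy as np, cv2
from plant import env
def snap(n,f):
    d=env.get_image(n); cv2.imwrite(f,cv2.cvtColor(d['image'],cv2.COLOR_RGB2BGR)); np.savez(f[:-4]+'.npz',**d); return d
def crop(f,o,x0,y0,x1,y1,s):
    cv2.imwrite(o,cv2.resize(cv2.imread(f)[y0:y1,x0:x1],None,fx=s,fy=s,interpolation=cv2.INTER_CUBIC))
def pt(f,u,v,z):
    d=np.load(f[:-4]+'.npz'); R,t=d['R'],d['t']; r=R.T@np.linalg.inv(d['K'])@[u,v,1]; c=-R.T@t
    return c+r*(z-c[2])/r[2]
def pix(f,X):
    d=np.load(f[:-4]+'.npz'); p=d['K']@(d['R']@np.array(X)+d['t']); return p[:2]/p[2]
E
python3 - <<'E'
from h import *
for n in('top','scene'):
    d=snap(n,f'pics/{n}0.png'); print(n,d['K'][0],d['K'][1],-d['R'].T@d['t'],d['R'])
print(env.sense())
E
```

```text
top [431.34781434   0.         321.10510429] [  0.         431.34781434 201.76078315] [0.31119194 0.03912444 1.27575575] [[ 0.0249853  -0.99957833 -0.01479498]
 [-0.98466842 -0.02205145 -0.17303712]
 [ 0.1726379   0.01889153 -0.98480418]]
scene [388.38901173   0.         319.8814489 ] [  0.         388.38901173 197.40301911] [ 1.12928613 -0.10195223  0.78245415] [[ 0.22733605  0.97370563  0.01468594]
 [ 0.72054154 -0.1580454  -0.67516038]
 [-0.65508642  0.16407012 -0.73752477]]
{'clock': 0.1, 'joint_pos': array([ 1.24110076e+00,  2.64652884e-01,  1.60519582e+00, -1.47307319e-05,
        1.27370666e+00, -3.69155518e-02]), 'joint_velocities': array([ 0.00055367, -0.00268504, -0.00356733,  0.00123704,  0.00019804,
       -0.00103417]), 'joint_efforts': array([ 9.52848723e-05, -5.03616571e+01, -3.58071256e+01,  7.31046963e-02,
        2.33430101e-02, -7.86437863e-05]), 'eef_pos': array([0.19462915, 0.64567903, 0.23755178]), 'tcp_rot': array([-4.58199818e-01, -3.10764981e+00,  3.03506878e-03]), 'ft_force': array([ 0.60108951,  0.06228072, -1.26738404]), 'ft_torque': array([-0.02822895, -0.02651355,  0.02134299]), 'grasp_force': 0.0, 'gripper_width': 0.08813486667497761}
```

View pics/top0.png

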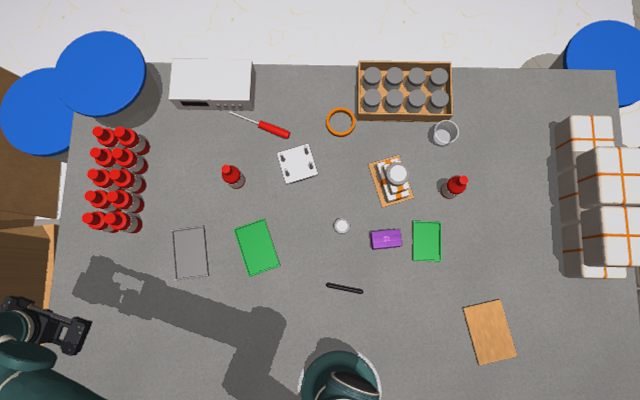

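View pics/scene0.png

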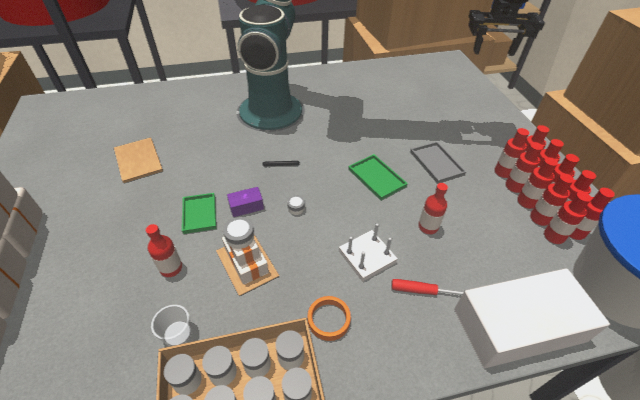

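The top picture shows the small pot at (342,226), the stack at (393,178), the green trays at (257,247) large and (427,241) small, and the magazine at (297,164). The loose bottles are at (233,176) and (455,187). The decoys are the purple parcel at (386,239) and the grey tray at (190,252). The parcel meant is the paper one in the stack, and the trays meant are the green ones.

```bash
python3 - <<'E'
from h import *
crop('pics/top0.png','pics/top0c.png',210,135,470,285,3)
crop('pics/scene0.png','pics/scene0c.png',140,140,400,300,3)
E
```

```text
(no output)
```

View pics/top0c.png

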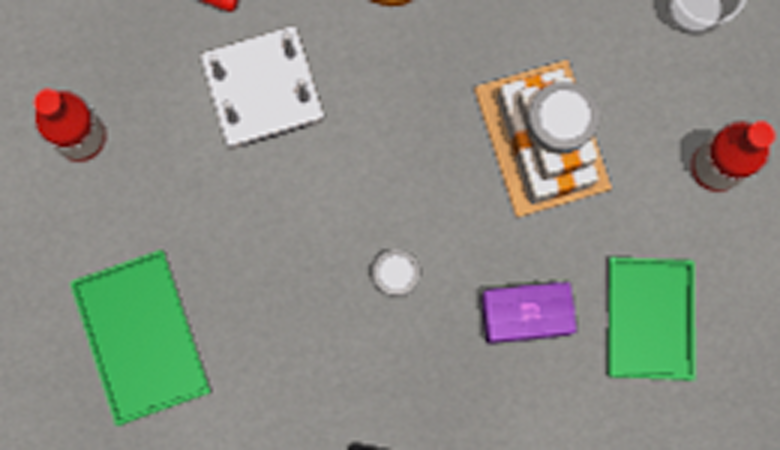

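View pics/scene0c.png

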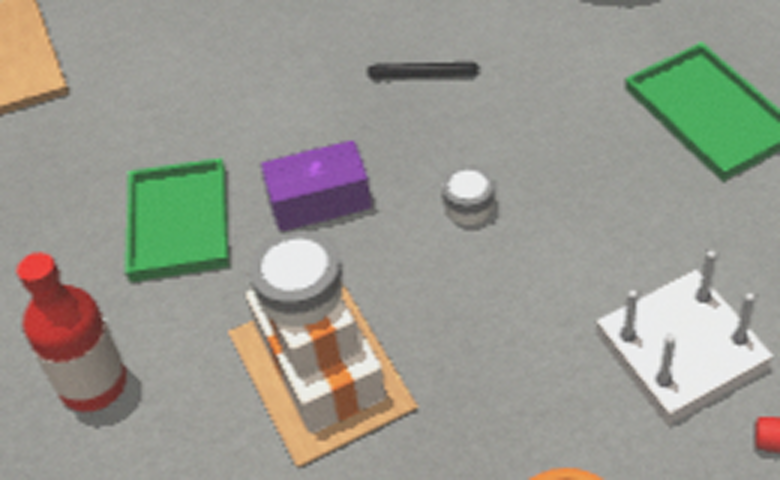

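```bash
cat >> h.py <<'E'
def tc(u,v,z): return pt('pics/top0.png',210+(u+.5)/3-.5,135+(v+.5)/3-.5,z)[:2]
def sc(u,v,z): return pt('pics/scene0.png',140+(u+.5)/3-.5,140+(v+.5)/3-.5,z)[:2]
def rect(P):
    P=np.array(P); c=P.mean(0); e=(P[2]-P[1]+P[3]-P[0])/2; f=(P[1]-P[0]+P[2]-P[3])/2
    return c.round(4),'side12',np.linalg.norm(e).round(3),np.degrees(np.arctan2(e[1],e[0])).round(1),'side01',np.linalg.norm(f).round(3),np.degrees(np.arctan2(f[1],f[0])).round(1)
def rel(x,y,z,yaw):
    """yaw: world direction (deg) of tool y; picks nearest half turn"""
    from scipy.spatial.transform import Rotation as R
    s=env.sense(); r=R.from_rotvec(s['tcp_rot']).as_matrix()
    d=r.T@(np.array([x,y,z])-s['eef_pos'])/.2
    cur=np.degrees(np.arctan2(r[1,1],r[0,1])); dy=(cur-yaw+90)%180-90
    # levelled target: z down, tool y along chosen yaw
    a=np.radians(cur-dy); Y=np.array([np.cos(a),np.sin(a),0]); Z=np.array([0,0,-1.]); T=np.stack([np.cross(Y,Z),Y,Z],1)
    print('tcp',s['eef_pos'].round(4),'yaw',cur.round(1),'t',s['clock'],'w',s['gripper_width'].round(4),'j6',s['joint_pos'][5].round(2),'F',s['ft_force'].round(1))
    print('shift',d.round(4),'turn',(np.degrees(R.from_matrix(r.T@T).as_rotvec())/45).round(4))
E
python3 - <<'E'
from h import *
for n,z,c in(('trayL',.014,[(73,283),(164,251),(211,393),(119,424)]),('trayS',.014,[(609,256),(693,262),(694,379),(608,377)]),('mag',.02,[(203,53),(295,28),(324,117),(230,146)]),('pad',.006,[(475,87),(568,60),(611,188),(519,216)])):
    print(n,*rect([tc(*p,z) for p in c]))
print('pot_s',tc(395,271,.03),sc(469,184,.03)); print('pot_w',tc(563,113,.128),sc(296,264,.128))
print('bot b cap',tc(761,134,.15),sc(37,268,.15),'bot a',tc(48,102,.15))
print('magS',rect([sc(*p,.02) for p in((597,322),(703,270),(771,352),(672,413))]))
print('trayS sc',rect([sc(*p,.014) for p in((127,172),(222,160),(229,262),(131,275))]))
print('purple',rect([tc(*p,.04) for p in((482,292),(570,283),(577,333),(488,342))]))
rel(*tc(395,271,.03),.15,100)
E
```

```text
trayL [0.3939 0.2477] side12 0.146 -159.0 side01 0.094 -69.6
trayS [ 0.4242 -0.247 ] side12 0.116 179.0 side01 0.082 -91.4
mag [0.6473 0.1376] side12 0.099 -161.5 side01 0.097 -72.1
pad [ 0.6037 -0.1442] side12 0.138 -161.8 side01 0.097 -71.9
pot_s [0.46241237 0.00259388] [0.45997978 0.00185493]
pot_w [ 0.59851442 -0.14469573] [ 0.59573973 -0.14542402]
bot b cap [ 0.5775949  -0.31621951] [ 0.57922685 -0.31546693] bot a [0.59331956 0.32019448]
magS (array([0.6473, 0.1394]), 'side12', np.float64(0.095), np.float64(18.3), 'side01', np.float64(0.101), np.float64(109.2))
trayS sc (array([ 0.4275, -0.2475]), 'side12', np.float64(0.119), np.float64(0.9), 'side01', np.float64(0.081), np.float64(87.6))
purple (array([ 0.4245, -0.1256]), 'side12', np.float64(0.048), np.float64(-172.6), 'side01', np.float64(0.085), np.float64(-82.8))Traceback (most recent call last):
  File "<stdin>", line 9, in <module>
  File "h.py", line 25, in rel
    print('tcp',s['eef_pos'].round(4),'yaw',cur.round(1),'t',s['clock'],'w',s['gripper_width'].round(4),'j6',s['joint_pos'][5].round(2),'F',s['ft_force'].round(1))
                                                                            ^^^^^^^^^^^^^^^^^^^^^^^^
AttributeError: 'float' object has no attribute 'round'
```

Call:
{"api": "drive_tool", "payload": {"plan": "-0.73 -0.9 0 0 0 0 -1;-0.73 -0.9 0 0 0 0 -1;-0.73 -0.9 0 0 0 0 -1;-0.73 -0.9 0 0 0 0 -1;-0.73 -0.9 0 0 0 0 -1;-0.73 -0.9 0 0 0 0 -1;-0.73 -0.9 0 0 0 0 -1", "newtons": 20}}

```text
clock: 0.68
eef_pos: [0.2836, 0.4276, 0.2381]
tcp_rot: [0.463, 3.107, -0.004]
ft_force: [-0.3, -0.1, 0.2]
gripper_width: 0.0884
grasp_force: 0.0
```

Call:
{"api": "drive_tool", "payload": {"plan": "-0.73 -0.9 0 0 0 0 -1;-0.73 -0.9 0 0 0 0 -1;-0.73 -0.9 0 0 0 0 -1;-0.73 -0.9 0 0 0 0 -1;-0.73 -0.9 0 0 0 0 -1;-0.73 -0.9 0 0 0 0 -1;-0.73 -0.9 0 0 0 0 -1"}}

```text
clock: 1.27
eef_pos: [0.3717, 0.2145, 0.2386]
tcp_rot: [0.465, 3.106, -0.002]
ft_force: [0.5, 1.2, 0.7]
gripper_width: 0.0882
grasp_force: 0.0
```

Call:
{"api": "drive_tool", "payload": {"plan": "-0.73 -0.9 0.4 0 0 0.9 -1;-0.73 -0.9 0.4 0 0 0.9 -1;-0.73 -0.9 0.4 0 0 0.9 -1;-0.73 -0.9 0.4 0 0 0.9 -1;-0.73 -0.9 0.4 0 0 0.9 -1;-0.73 -0.9 0.4 0 0 0.9 -1;-0.73 -0.9 0.4 0 0 0.9 -1;-0.73 -0.9 0.4 0 0 0.9 -1"}}

```text
clock: 1.93
eef_pos: [0.4584, 0.0025, 0.1576]
tcp_rot: [-1.508, -2.753, 0.001]
ft_force: [-1.0, -0.1, 0.2]
gripper_width: 0.0881
grasp_force: 0.0
```

```bash
sed -i "s/s\['gripper_width'\].round(4)/round(s['gripper_width'],4)/" h.py; python3 - <<'E'
from h import *
rel(.4612,.0022,.006,18)
E
```

```text
tcp [0.4584 0.0025 0.1576] yaw 32.6 t 1.9333 w 0.0881 j6 -0.62 F [-1.  -0.1  0.2]
shift [-0.0107  0.0123  0.758 ] turn [-0.0024 -0.0024  0.324 ]
```

Call:
{"api": "drive_tool", "payload": {"plan": "-0.01 0.01 0.4 0 0 0.16 -1;-0.01 0.01 0.55 0 0 0.32 -1;-0.01 0.01 0.7 0 0 0.32 -1;-0.01 0.01 0.76 0 0 0.32 -1;-0.01 0.01 0.76 0 0 0.32 -1;-0.01 0.01 0.76 0 0 0.32 1;-0.01 0.01 0.76 0 0 0.32 1;-0.01 0.01 0.76 0 0 0.32 1", "newtons": 20}}

```text
clock: 2.6
eef_pos: [0.4628, 0.0029, 0.0088]
tcp_rot: [1.836, 2.546, 0.003]
ft_force: [0.1, -0.2, -0.3]
gripper_width: 0.0702
grasp_force: 0.0
```

Call:
{"api": "drive_tool", "payload": {"plan": "0 0 0 0 0 0 1;0 0 0 0 0 0 1;0 0 0 0 0 0 1;0 0 -0.2 0 0 0 1;0 0 -0.4 0 0 0 1;0 0 -0.6 0 0 0 1;0 0 -0.7 0 0 0 1;0 0 -0.7 0 0 0 1"}}

```text
clock: 3.27
eef_pos: [0.4654, 0.0019, 0.1531]
tcp_rot: [1.834, 2.539, 0.01]
ft_force: [0.5, -0.1, -0.3]
gripper_width: 0.045
grasp_force: 20.0
```

```bash
python3 - <<'E'
from h import *
rel(.6473,.1385,.14,18)
print(env.sense()['grasp_force'])
E
```

```text
tcp [0.4654 0.0019 0.1531] yaw 18.3 t 3.2667 w 0.045 j6 -0.37 F [ 0.5 -0.1 -0.3]
shift [0.363  1.0773 0.0756] turn [0.0138 0.0053 0.0068]
19.96386229991913
```

Call:
{"api": "drive_tool", "payload": {"plan": "0.36 1 0 0 0 0 1;0.36 1 0 0 0 0 1;0.36 1 0 0 0 0 1;0.36 1 0 0 0 0 1;0.36 1 0 0 0 0 1;0.36 1 0 0 0 0 1;0.36 1 0 0 0 0 1"}}

```text
clock: 3.85
eef_pos: [0.6288, 0.1348, 0.1445]
tcp_rot: [-1.836, -2.547, 0.003]
ft_force: [-1.0, -0.1, 0.2]
gripper_width: 0.0451
grasp_force: 20.0
```

Call:
{"api": "drive_tool", "payload": {"plan": "0 0.04 0.1 0 0 0 1;0 0.08 0.08 0 0 0 1;0 0.08 0.08 0 0 0 1;0 0.08 0.08 0 0 0 1"}}

```text
clock: 4.18
eef_pos: [0.643, 0.1377, 0.131]
tcp_rot: [-1.84, -2.546, 0.001]
ft_force: [-0.7, -0.4, -0.4]
gripper_width: 0.0455
grasp_force: 20.0
```

```bash
python3 - <<'E'
from h import *
rel(.6473,.1385,.03,18)
snap('scene','pics/scene1.png');snap('top','pics/top1.png')
crop('pics/scene1.png','pics/scene1c.png',270,130,470,310,3)
print(tuple(env.sense()['eef_pos']))
for P in((.6473,.1385,.05),(.6473,.1385,.163)): print(pix('pics/scene1.png',P))
E
```

```text
tcp [0.643  0.1377 0.131 ] yaw 18.3 t 4.1833 w 0.0455 j6 -0.15 F [-0.7 -0.4 -0.4]
shift [-0.003   0.022   0.5052] turn [-0.0008  0.      0.0063]
(np.float64(0.6432752878508421), np.float64(0.13787815526835748), np.float64(0.13169803113324932))
[369.24359739 244.78310873]
[375.10327945 213.15631422]
```

View pics/scene1c.png

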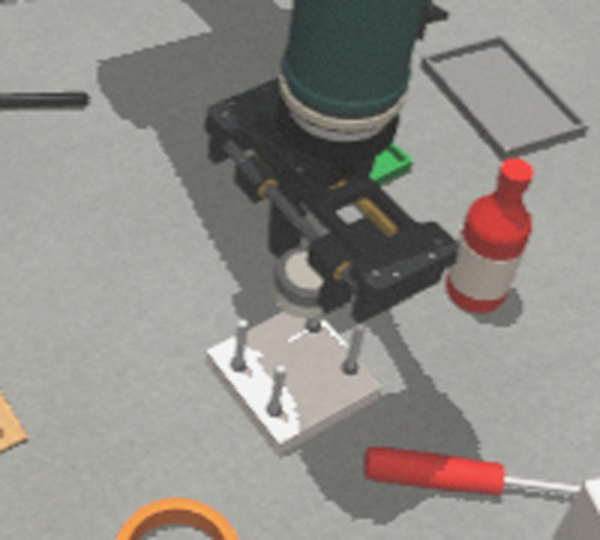

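The small pot is held by both fingers with its lid centre at crop (303,272). The rod feet are at (239,365), (277,412), (314,325) and (350,370). I'll compare the pot with the rod centre.

```bash
python3 - <<'E'
from h import *
q=lambda u,v,z: pt('pics/scene1.png',270+(u+.5)/3-.5,130+(v+.5)/3-.5,z)[:2]
P=[q(*p,.02) for p in((239,367),(277,413),(351,371),(314,327))]
print(rect(P)); print('pot',q(303,272,.1535))
E
```

```text
(array([0.6485, 0.1389]), 'side12', np.float64(0.073), np.float64(109.2), 'side01', np.float64(0.05), np.float64(18.5))
pot [0.65658053 0.12681686]
```

```bash
python3 - <<'E'
from h import *
im=cv2.imread('pics/scene1.png')
X=np.array([.6432,.1378])
for z,r,c in((.1535,.0225,(0,255,0)),(.1235,.0225,(0,255,255))):
    a=np.linspace(0,2*np.pi,40); p=[pix('pics/scene1.png',(X[0]+r*np.cos(t),X[1]+r*np.sin(t),z)) for t in a]
    for q in p: print(end='')
    s=6; P=((np.array(p)-[340,190]+.5)*s).astype(np.int32)
    if c==(0,255,0): big=cv2.resize(im[190:260,340:430],None,fx=s,fy=s,interpolation=cv2.INTER_CUBIC)
    cv2.polylines(big,[P],True,c,1)
t=cv2.resize(cv2.imread('pics/top1.png')[115:195,255:345],None,fx=3,fy=3)
big[-0 or 0:1]=big[0:1]
h=max(big.shape[0],t.shape[0]); out=np.zeros((h,big.shape[1]+t.shape[1],3),np.uint8); out[:big.shape[0],:big.shape[1]]=big; out[:t.shape[0],big.shape[1]:]=t
cv2.imwrite('pics/chk1.png',out); print(out.shape)
E
```

```text
(420, 810, 3)
```

View pics/chk1.png

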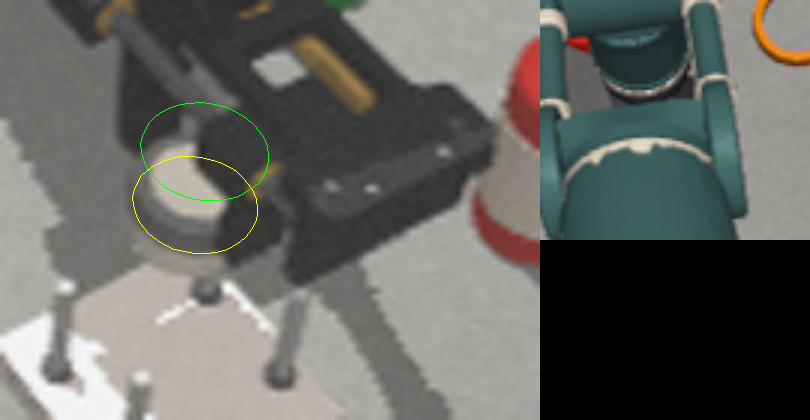

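```bash
python3 - <<'E'
from h import *
X=np.array([.6432,.1378,.1315]); Y=np.array([.95,.312,0]); W=np.array([-.312,.95,0])
f=lambda P:((pix('pics/scene1.png',P)-[340,190]+.5)*6).round()
for a in(.0225,.040,-.0225,-.04): print(a,f(X+a*Y),f(X+a*Y-.009*W))
for n,d in(('z-10',[0,0,-.01]),('y+10',.01*Y),('x-10',-.01*W)): print(n,f(X+d)-f(X))
E
```

```text
0.0225 [236. 233.] [215. 243.]
0.04 [266. 267.] [245. 277.]
-0.0225 [161. 149.] [141. 159.]
-0.04 [133. 118.] [113. 127.]
z-10 [-4. 18.]
y+10 [16. 19.]
x-10 [-23.  11.]
```

Call:
{"api": "drive_tool", "payload": {"plan": "0.01 0.023 0.1 0 0 0 1;0.01 0.023 0.25 0 0 0 1;0.01 0.023 0.35 0 0 0 1;0.01 0.023 0.42 0 0 0 1;0.01 0.023 0.45 0 0 0 1;0.01 0.023 0.45 0 0 0 1"}}

```text
clock: 4.78
eef_pos: [0.6464, 0.1413, 0.0412]
tcp_rot: [-1.839, -2.546, 0.002]
ft_force: [-0.3, 0.5, -0.2]
gripper_width: 0.045
grasp_force: 20.0
```

Call:
{"api": "drive_tool", "payload": {"plan": "0 0 0.02 0 0 0 1;0 0 0.03 0 0 0 1;0 0 0.03 0 0 0 1"}}

```text
clock: 5.03
eef_pos: [0.6479, 0.1415, 0.0397]
tcp_rot: [1.839, 2.546, 0.0]
ft_force: [-9.4, -3.3, 19.6]
gripper_width: 0.0448
grasp_force: 20.0
```

Call:
{"api": "drive_tool", "payload": {"plan": "0 0 0.01 0 0 0 1;0 0 0.02 0 0 0 1;0 0 0.02 0 0 0 1"}}

```text
clock: 5.28
eef_pos: [0.648, 0.1414, 0.0369]
tcp_rot: [1.838, 2.546, 0.0]
ft_force: [-12.9, -3.7, 25.7]
gripper_width: 0.0456
grasp_force: 20.0
```

Call:
{"api": "drive_tool", "payload": {"plan": "0 0 -0.02 0 0 0 1;0 0 -0.02 0 0 0 1;0 0 -0.02 0 0 0 -0.2;0 0 -0.02 0 0 0 -0.2;0 0 -0.02 0 0 0 -0.2;0 0 -0.02 0 0 0 -0.2;0 0 -0.02 0 0 0 -0.2"}}

```text
clock: 5.87
eef_pos: [0.647, 0.1418, 0.0341]
tcp_rot: [-1.839, -2.546, 0.001]
ft_force: [-0.5, 0.0, -0.5]
gripper_width: 0.0527
grasp_force: 0.0
```

```bash
python3 - <<'E'
from h import *
rel(.6473,.1385,.03,18)
snap('scene','pics/scene2.png')
crop('pics/scene2.png','pics/scene2c.png',330,180,450,280,6)
E
```

```text
tcp [0.647  0.1418 0.0341] yaw 18.3 t 5.8667 w 0.0527 j6 -0.14 F [-0.5  0.  -0.5]
shift [-0.0163 -0.0035  0.0203] turn [-0.0011 -0.0002  0.0072]
```

View pics/scene2c.png

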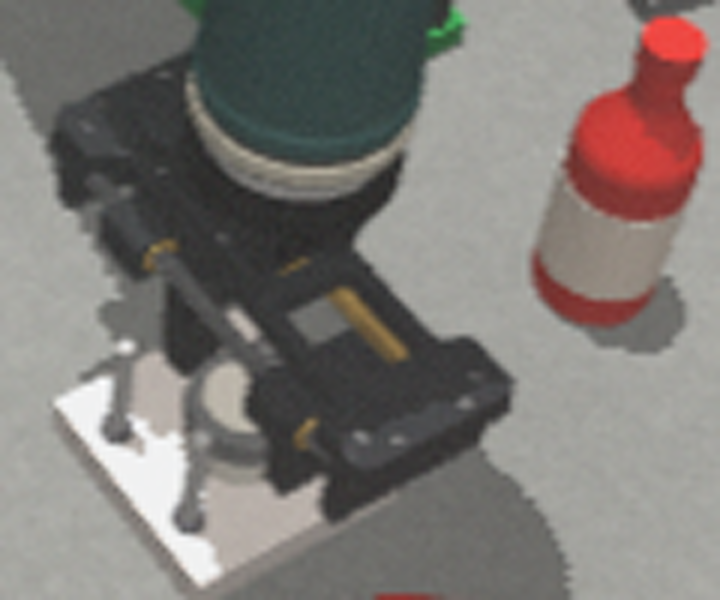

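The small pot stands upright between the rods with its lid near crop (235,395). I'll open, rise and look again once clear.

Call:
{"api": "drive_tool", "payload": {"plan": "0 0 0 0 0 0 -1;0 0 0 0 0 0 -1;0 0 0 0 0 0 -1;0 0 -0.2 0 0 0 -1;0 0 -0.4 0 0 0 -1;0 0 -0.6 0 0 0 -1;0 0 -0.75 0 0 0 -1;0 0 -0.75 0 0 0 -1"}}

```text
clock: 6.58
eef_pos: [0.6522, 0.1428, 0.1943]
tcp_rot: [1.833, 2.539, 0.017]
ft_force: [-0.0, 0.7, 0.0]
gripper_width: 0.088
grasp_force: 0.0
```

Call:
{"api": "drive_tool", "payload": {"plan": "-0.85 -0.65 0 0 0 0 -1;-0.85 -0.65 0 0 0 0 -1;-0.85 -0.65 0 0 0 0 -1;-0.85 -0.65 0 0 0 0 -1;-0.85 -0.65 0 0 0 0 -1;-0.85 -0.65 0 0 0 0 -1"}}

```text
clock: 7.08
eef_pos: [0.5748, -0.0655, 0.1841]
tcp_rot: [-1.844, -2.543, 0.005]
ft_force: [0.5, 0.9, -0.3]
gripper_width: 0.0881
grasp_force: 0.0
```

```bash
python3 - <<'E'
from h import *
rel(.597,-.145,.17,18)
snap('scene','pics/scene3.png');snap('top','pics/top3.png')
crop('pics/scene3.png','pics/scene3c.png',210,190,410,310,4)
E
```

```text
tcp [ 0.5748 -0.0655  0.1841] yaw 18.1 t 7.0833 w 0.0881 j6 -0.47 F [ 0.5  0.9 -0.3]
shift [-0.4121 -0.0177  0.0714] turn [-0.0033  0.0022  0.0024]
```

View pics/scene3c.png

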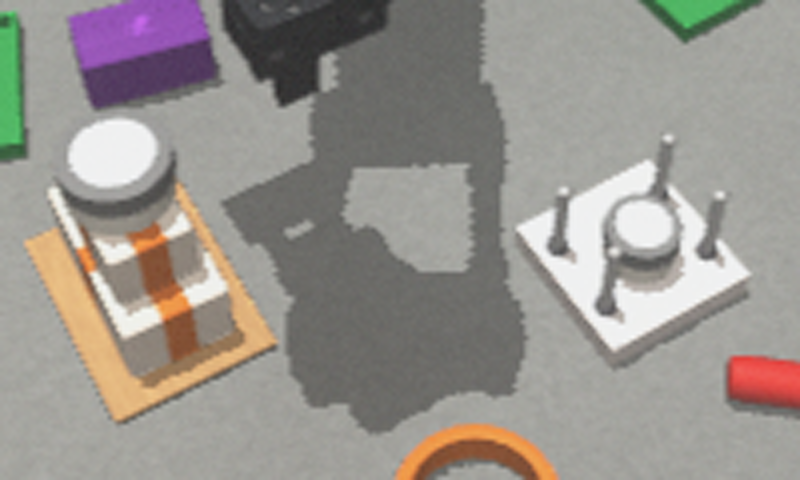

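```bash
python3 - <<'E'
from h import *
q=lambda u,v,z: pt('pics/scene3.png',210+(u+.5)/4-.5,190+(v+.5)/4-.5,z)[:2]
print('small',q(644,228,.05)); w=q(114,152,.128); print('wide',w)
print('rods',np.mean([q(*p,.02) for p in((558,250),(606,308),(708,252),(660,193))],0), np.mean([q(*p,.078) for p in((564,190),(616,250),(720,195),(669,139))],0))
rel(.5975,-.146,.099,18)
E
```

```text
small [0.65291781 0.13999827]
wide [ 0.5955319  -0.14584453]
rods [0.64703225 0.13886892] [0.64790053 0.13757433]
tcp [ 0.5765 -0.0621  0.1844] yaw 18.1 t 7.1833 w 0.0883 j6 -0.47 F [ 0.3  0.9 -0.3]
shift [-0.4314 -0.0305  0.4269] turn [-0.0003 -0.0004  0.0024]
```

Call:
{"api": "drive_tool", "payload": {"plan": "-0.43 -0.03 0 0 0 0 -1;-0.43 -0.03 0 0 0 0 -1;-0.43 -0.03 0.05 0 0 0 -1;-0.43 -0.03 0.2 0 0 0 -1;-0.43 -0.03 0.3 0 0 0 -1;-0.43 -0.03 0.4 0 0 0 -1;-0.43 -0.03 0.42 0 0 0 -1;-0.43 -0.03 0.42 0 0 0 -1"}}

```text
clock: 7.85
eef_pos: [0.5974, -0.1419, 0.0982]
tcp_rot: [-1.835, -2.544, 0.002]
ft_force: [0.2, 0.4, 0.2]
gripper_width: 0.0883
grasp_force: 0.0
```

Call:
{"api": "drive_tool", "payload": {"plan": "0 0 0 0 0 0 1;0 0 0 0 0 0 1;0 0 0 0 0 0 1;0 0 0 0 0 0 1;0 0 0 0 0 0 1", "newtons": 40}}

```text
clock: 8.27
eef_pos: [0.5994, -0.1441, 0.1023]
tcp_rot: [1.838, 2.545, 0.001]
ft_force: [-1.5, 0.2, 3.4]
gripper_width: 0.063
grasp_force: 40.0
```

Call:
{"api": "drive_tool", "payload": {"plan": "0 0 -0.04 0 0 0 1;0 0 -0.12 0 0 0 1;0 0 -0.22 0 0 0 1;0.08 0.04 -0.28 0 0 0 1;0.2 0.1 -0.3 0 0 0 1;0.36 0.2 -0.3 0 0 0 1;0.52 0.28 -0.3 0 0 0 1;0.64 0.34 -0.3 0 0 0 1"}}

```text
clock: 8.93
eef_pos: [0.6234, 0.0012, 0.1615]
tcp_rot: [1.839, 2.546, 0.002]
ft_force: [0.3, 0.3, -1.8]
gripper_width: 0.0631
grasp_force: 40.0
```

Call:
{"api": "drive_tool", "payload": {"plan": "0.15 0.08 0 0 0 0 1;0.3 0.16 0 0 0 0 1;0.45 0.24 0 0 0 0 1;0.55 0.3 0 0 0 0 1;0.6 0.32 0 0 0 0 1;0.62 0.33 0 0 0 0 1;0.62 0.33 0 0 0 0 1"}}

```text
clock: 9.52
eef_pos: [0.6464, 0.1377, 0.1607]
tcp_rot: [-1.838, -2.548, 0.001]
ft_force: [-0.2, 0.0, -1.5]
gripper_width: 0.0629
grasp_force: 40.0
```

```bash
python3 - <<'E'
from h import *
rel(.6475,.1385,.062,18)
snap('scene','pics/scene4.png');
crop('pics/scene4.png','pics/scene4c.png',320,160,440,280,5)
E
```

```text
tcp [0.6464 0.1377 0.1607] yaw 18.4 t 9.5167 w 0.0629 j6 -0.15 F [-0.2  0.  -1.5]
shift [0.0023 0.0067 0.4934] turn [-0.0005  0.0003  0.0086]
```

View pics/scene4c.png

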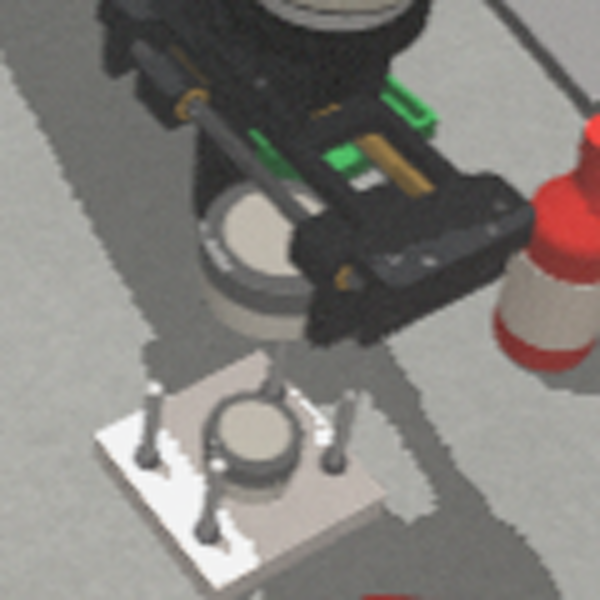

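```bash
python3 - <<'E'
from h import *
f=lambda P:((pix('pics/scene4.png',P)-[320,160]+.5)*5).round()
C=np.array([.6464,.1377,.186])
print(f(C)); a=np.linspace(0,6.28,60); E=np.array([f(C+[.032*np.cos(t),.032*np.sin(t),0]) for t in a]); print(E.min(0),E.max(0))
E=np.array([f(C+[.032*np.cos(t),.032*np.sin(t),-.034]) for t in a]); print('bottom',E.min(0),E.max(0))
E
```

```text
[282. 231.]
[204. 174.] [361. 291.]
bottom [197. 227.] [348. 344.]
```

Call:
{"api": "drive_tool", "payload": {"plan": "0.01 0.005 0.06 0 0 0 1;0.01 0.005 0.16 0 0 0 1;0.01 0.005 0.26 0 0 0 1;0.01 0.005 0.36 0 0 0 1;0.01 0.005 0.43 0 0 0 1;0.01 0.005 0.47 0 0 0 1;0.01 0.005 0.48 0 0 0 1;0.01 0.005 0.48 0 0 0 1"}}

```text
clock: 10.23
eef_pos: [0.6466, 0.139, 0.064]
tcp_rot: [-1.84, -2.545, 0.001]
ft_force: [0.1, 1.0, -1.6]
gripper_width: 0.0632
grasp_force: 40.0
```

Call:
{"api": "drive_tool", "payload": {"plan": "0 0 0.01 0 0 0 1;0 0 0.025 0 0 0 1;0 0 0.025 0 0 0 1"}}

```text
clock: 10.48
eef_pos: [0.6475, 0.1397, 0.0604]
tcp_rot: [1.839, 2.546, 0.001]
ft_force: [0.2, -0.3, -1.3]
gripper_width: 0.0633
grasp_force: 40.0
```

Call:
{"api": "drive_tool", "payload": {"plan": "0 0 0.01 0 0 0 1;0 0 0.015 0 0 0 1;0 0 0.015 0 0 0 1"}}

```text
clock: 10.73
eef_pos: [0.6477, 0.1399, 0.0583]
tcp_rot: [1.838, 2.546, 0.002]
ft_force: [-1.2, -0.4, 4.6]
gripper_width: 0.063
grasp_force: 40.0
```

Call:
{"api": "drive_tool", "payload": {"plan": "0 0 0 0 0 0 -1;0 0 0 0 0 0 -1;0 0 0 0 0 0 -1;0 0 0 0 0 0 -1;0 0 -0.1 0 0 0 -1;0 0 -0.3 0 0 0 -1;0 0 -0.5 0 0 0 -1;0 0 -0.6 0 0 0 -1"}}

```text
clock: 11.4
eef_pos: [0.6491, 0.14, 0.1817]
tcp_rot: [1.837, 2.543, 0.007]
ft_force: [1.2, 0.4, 1.2]
gripper_width: 0.0882
grasp_force: 0.0
```

Call:
{"api": "drive_tool", "payload": {"plan": "-0.5 -0.9 -0.1 0 0 0.16 -1;-0.5 -0.9 -0.1 0 0 0.32 -1;-0.5 -0.9 -0.1 0 0 0.48 -1;-0.5 -0.9 -0.1 0 0 0.64 -1;-0.5 -0.9 -0.1 0 0 0.8 -1;-0.5 -0.9 -0.1 0 0 0.95 -1;-0.5 -0.9 -0.1 0 0 0.95 -1"}}

```text
clock: 11.98
eef_pos: [0.5063, -0.0133, 0.197]
tcp_rot: [2.646, 1.693, 0.001]
ft_force: [-0.7, 1.1, 1.0]
gripper_width: 0.0881
grasp_force: 0.0
```

```bash
python3 - <<'E'
from h import *
rel(.6,-.145,.2,-72)
snap('scene','pics/scene5.png');snap('top','pics/top5.png')
a=cv2.resize(cv2.imread('pics/scene5.png')[205:305,210:410],None,fx=4,fy=4,interpolation=cv2.INTER_CUBIC)
b=cv2.resize(cv2.imread('pics/top5.png')[145:215,350:480],None,fx=6,fy=6,interpolation=cv2.INTER_CUBIC)[:,:780]
cv2.imwrite('pics/both5.png',a); cv2.imwrite('pics/top5c.png',b)
E
```

```text
tcp [ 0.5063 -0.0133  0.197 ] yaw -24.8 t 11.9833 w 0.0881 j6 0.36 F [-0.7  1.1  1. ]
shift [-0.4016  0.7014 -0.0146] turn [ 8.0000e-04 -7.0000e-04  1.0496e+00]
```

View pics/both5.png

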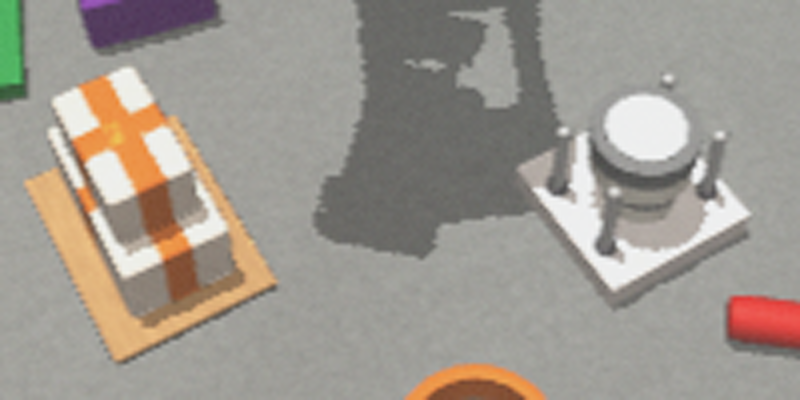

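View pics/top5c.png

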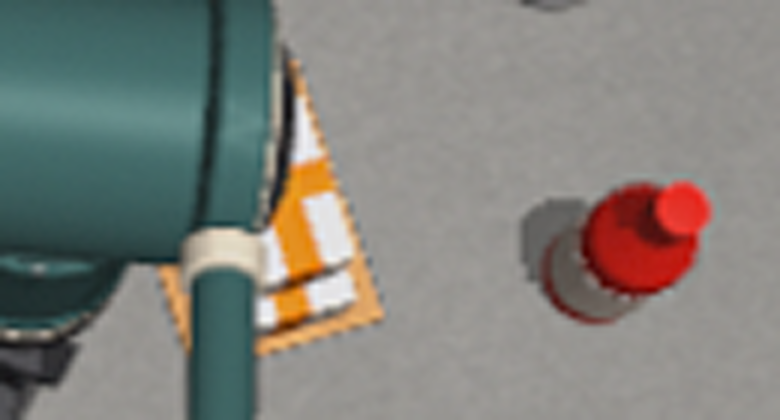

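The wide pot sits upright on the small one, centred between the rods. The small parcel's top corners are at crop (53,100), (133,67), (195,165) and (108,203).

```bash
python3 - <<'E'
from h import *
q=lambda u,v,z: pt('pics/scene5.png',210+(u+.5)/4-.5,205+(v+.5)/4-.5,z)[:2]
print('small',*rect([q(*p,.094) for p in((53,100),(133,67),(195,165),(108,203))]))
print('wide pot',q(645,127,.084),'large front edge',q(124,275,.052),q(238,236,.052))
c=rect([q(*p,.094) for p in((53,100),(133,67),(195,165),(108,203))])
rel(*c[0],.15,c[3]-90)
E
```

```text
small [ 0.5967 -0.1464] side12 0.079 18.3 side01 0.049 106.9
wide pot [0.64854394 0.1380585 ] large front edge [ 0.66005644 -0.15681961] [ 0.64895611 -0.09351187]
tcp [ 0.5078 -0.012   0.197 ] yaw -24.3 t 12.0833 w 0.0881 j6 0.35 F [-0.3 -0.  -0.4]
shift [-0.4303  0.6813  0.235 ] turn [ 6.0000e-04 -1.2000e-03  1.0541e+00]
```

Call:
{"api": "drive_tool", "payload": {"plan": "-0.43 0.68 0 0 0 0.15 -1;-0.43 0.68 0 0 0 0.3 -1;-0.43 0.68 0 0 0 0.46 -1;-0.43 0.68 0 0 0 0.62 -1;-0.43 0.68 0 0 0 0.78 -1;-0.43 0.68 0 0 0 0.94 -1;-0.43 0.68 0 0 0 1 -1;-0.43 0.68 0 0 0 1 -1"}}

```text
clock: 12.75
eef_pos: [0.5969, -0.1458, 0.1958]
tcp_rot: [-3.09, -0.565, 0.001]
ft_force: [0.9, 0.5, 0.3]
gripper_width: 0.0877
grasp_force: 0.0
```

```bash
python3 - <<'E'
from h import *
rel(.598,-.1455,.066,-72)
E
```

```text
tcp [ 0.5969 -0.1458  0.1958] yaw -69.3 t 12.75 w 0.0877 j6 0.93 F [0.9 0.5 0.3]
shift [0.0062 0.0009 0.6488] turn [-0.001   0.0008  0.0606]
```

Call:
{"api": "drive_tool", "payload": {"plan": "0.01 0 0.1 0 0 0.06 -1;0.01 0 0.25 0 0 0.06 -1;0.01 0 0.4 0 0 0.06 -1;0.01 0 0.53 0 0 0.06 -1;0.01 0 0.61 0 0 0.06 -1;0.01 0 0.64 0 0 0.06 -1;0.01 0 0.64 0 0 0.06 -1"}}

```text
clock: 13.33
eef_pos: [0.5965, -0.1445, 0.0663]
tcp_rot: [-3.101, -0.493, 0.006]
ft_force: [-0.7, -0.3, -0.1]
gripper_width: 0.088
grasp_force: 0.0
```

Call:
{"api": "drive_tool", "payload": {"plan": "0 0 0 0 0 0 1;0 0 0 0 0 0 1;0 0 0 0 0 0 1;0 0 0 0 0 0 1;0 0 0 0 0 0 1;0 0 0 0 0 0 1;0 0 0 0 0 0 1", "newtons": 50}}

```text
clock: 13.92
eef_pos: [0.598, -0.1459, 0.0695]
tcp_rot: [3.103, 0.488, 0.002]
ft_force: [-0.2, 0.5, 4.0]
gripper_width: 0.0498
grasp_force: 50.0
```

Call:
{"api": "drive_tool", "payload": {"plan": "0 0 -0.03 0 0 0 1;0 0 -0.1 0 0 0 1;0 0 -0.2 0 0 0 1;0 0 -0.3 0 0 0 1;0 0 -0.36 0 0 0 1;0 0 -0.4 0 0 0 1;0 0 -0.4 0 0 0 1"}}

```text
clock: 14.5
eef_pos: [0.599, -0.1462, 0.1515]
tcp_rot: [3.102, 0.488, 0.006]
ft_force: [0.6, 0.6, -2.5]
gripper_width: 0.0495
grasp_force: 50.0
```

```bash
python3 - <<'E'
from h import *
rel(.4255,-.2472,.1,-91)
snap('scene','pics/scene6.png')
crop('pics/scene6.png','pics/scene6c.png',170,170,300,290,5)
E
```

```text
tcp [ 0.599  -0.1462  0.1515] yaw -72.1 t 14.5 w 0.0495 j6 0.98 F [ 0.6  0.6 -2.5]
shift [-0.9818  0.2139  0.2543] turn [ 0.0023 -0.005   0.4194]
```

View pics/scene6c.png

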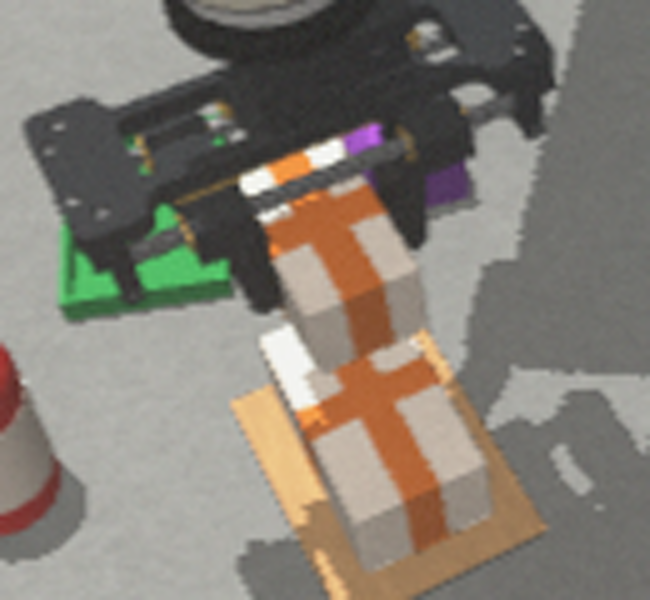

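```bash
python3 - <<'E'
from h import *
f=lambda P:((pix('pics/scene6.png',P)-[170,170]+.5)*5).round().tolist()
a=np.radians(18); X=np.array([np.cos(a),np.sin(a),0]); Y=np.array([-X[1],X[0],0])
for z in(.176,.134):
  for sx in(1,-1): print(z,sx,[f(np.array([.599,-.146,z])+sx*.042*X+sy*.025*Y) for sy in(-1,1)])
print(env.sense()['ft_torque'])
E
```

```text
0.176 1 [[309.0, 321.0], [427.0, 270.0]]
0.176 -1 [[231.0, 180.0], [343.0, 135.0]]
0.134 1 [[325.0, 384.0], [438.0, 333.0]]
0.134 -1 [[248.0, 245.0], [357.0, 200.0]]
[-0.00864327  0.18258261 -0.05420364]
```

Call:
{"api": "drive_tool", "payload": {"plan": "-0.05 0.01 0 0 0 0.05 1;-0.2 0.05 0 0 0 0.15 1;-0.38 0.08 0 0 0 0.28 1;-0.56 0.12 0 0 0 0.38 1;-0.74 0.16 0 0 0 0.42 1;-0.88 0.2 0 0 0 0.42 1;-0.96 0.21 0 0 0 0.42 1;-0.98 0.21 0 0 0 0.42 1"}}

```text
clock: 15.22
eef_pos: [0.4204, -0.2461, 0.1469]
tcp_rot: [-3.14, 0.032, 0.006]
ft_force: [-0.1, 1.0, -2.1]
gripper_width: 0.0495
grasp_force: 50.0
```

Call:
{"api": "drive_tool", "payload": {"plan": "0 0 0.03 0 0 0 1;0 0 0.1 0 0 0 1;0 0 0.2 0 0 0 1;0 0 0.28 0 0 0 1;0 0 0.34 0 0 0 1;0 0 0.36 0 0 0 1;0 0 0.36 0 0 0 1"}}

```text
clock: 15.8
eef_pos: [0.4235, -0.2445, 0.0747]
tcp_rot: [-3.139, 0.026, 0.005]
ft_force: [0.5, 0.1, -2.5]
gripper_width: 0.0496
grasp_force: 50.0
```

```bash
python3 - <<'E'
from h import *
rel(.426,-.2472,.0215,-91)
snap('scene','pics/scene7.png')
crop('pics/scene7.png','pics/scene7c.png',150,140,280,240,6)
E
```

```text
tcp [ 0.4235 -0.2445  0.0747] yaw -91.0 t 15.8 w 0.0496 j6 1.01 F [ 0.5  0.1 -2.5]
shift [0.0135 0.0141 0.2658] turn [-0.0029  0.0039  0.0008]
```

View pics/scene7c.png

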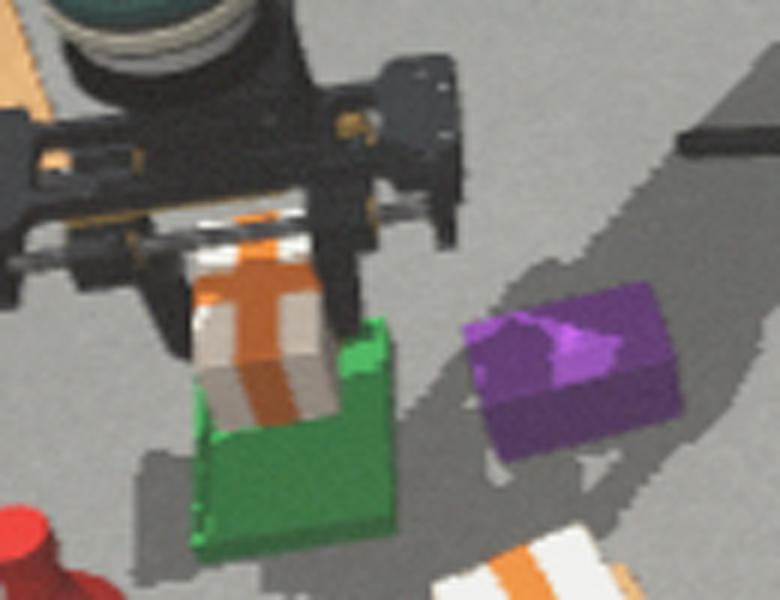

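The parcel is held level over the small tray and lined up with it (front edge at crop (205..340,430)). I'll lower it now.

Call:
{"api": "drive_tool", "payload": {"plan": "0.013 0.014 0.04 0 0 0 1;0.013 0.014 0.1 0 0 0 1;0.013 0.014 0.16 0 0 0 1;0.013 0.014 0.21 0 0 0 1;0.013 0.014 0.23 0 0 0 1;0.013 0.014 0.23 0 0 0 1"}}

```text
clock: 16.35
eef_pos: [0.4261, -0.2484, 0.0298]
tcp_rot: [-3.141, 0.028, 0.002]
ft_force: [-1.2, 1.0, -3.2]
gripper_width: 0.0497
grasp_force: 50.0
```

Call:
{"api": "drive_tool", "payload": {"plan": "0 0 0.01 0 0 0 1;0 0 0.025 0 0 0 1;0 0 0.035 0 0 0 1;0 0 0.035 0 0 0 1"}}

```text
clock: 16.68
eef_pos: [0.4266, -0.2488, 0.0237]
tcp_rot: [3.141, -0.028, 0.0]
ft_force: [-0.0, 0.3, -1.3]
gripper_width: 0.0492
grasp_force: 50.0
```

Call:
{"api": "drive_tool", "payload": {"plan": "0 0 0.008 0 0 0 1;0 0 0.015 0 0 0 1;0 0 0.015 0 0 0 1"}}

```text
clock: 16.93
eef_pos: [0.4268, -0.2489, 0.0215]
tcp_rot: [3.141, -0.028, 0.0]
ft_force: [-0.7, 0.1, 3.1]
gripper_width: 0.0496
grasp_force: 50.0
```

Call:
{"api": "drive_tool", "payload": {"plan": "0 0 0 0 0 0 -0.6;0 0 0 0 0 0 -1;0 0 0 0 0 0 -1;0 0 0 0 0 0 -1;0 0 -0.1 0 0 0 -1;0 0 -0.3 0 0 0 -1;0 0 -0.5 0 0 0 -1;0 0 -0.6 0 0 0 -1"}}

```text
clock: 17.6
eef_pos: [0.4285, -0.25, 0.1452]
tcp_rot: [3.138, -0.028, 0.008]
ft_force: [1.6, -1.9, 0.2]
gripper_width: 0.0879
grasp_force: 0.0
```

Call:
{"api": "drive_tool", "payload": {"plan": "0.1 -0.3 -0.05 0 0 -0.15 -1;0.1 -0.45 -0.05 0 0 -0.3 -1;0.1 -0.45 -0.05 0 0 -0.42 -1;0.1 -0.45 -0.05 0 0 -0.42 -1"}}

```text
clock: 17.93
eef_pos: [0.4486, -0.1569, 0.1512]
tcp_rot: [-3.102, -0.497, -0.002]
ft_force: [-0.4, -0.1, -0.5]
gripper_width: 0.0881
grasp_force: 0.0
```

```bash
python3 - <<'E'
from h import *
snap('scene','pics/scene8.png')
crop('pics/scene8.png','pics/scene8c.png',160,160,310,290,5)
rel(.6,-.144,.15,-72)
E
```

```text
tcp [ 0.4484 -0.1582  0.1509] yaw -72.1 t 17.9833 w 0.0881 j6 0.87 F [-0.1 -0.4 -0.3]
shift [0.7431 0.1661 0.0051] turn [ 0.0008 -0.0005 -0.0013]
```

View pics/scene8c.png

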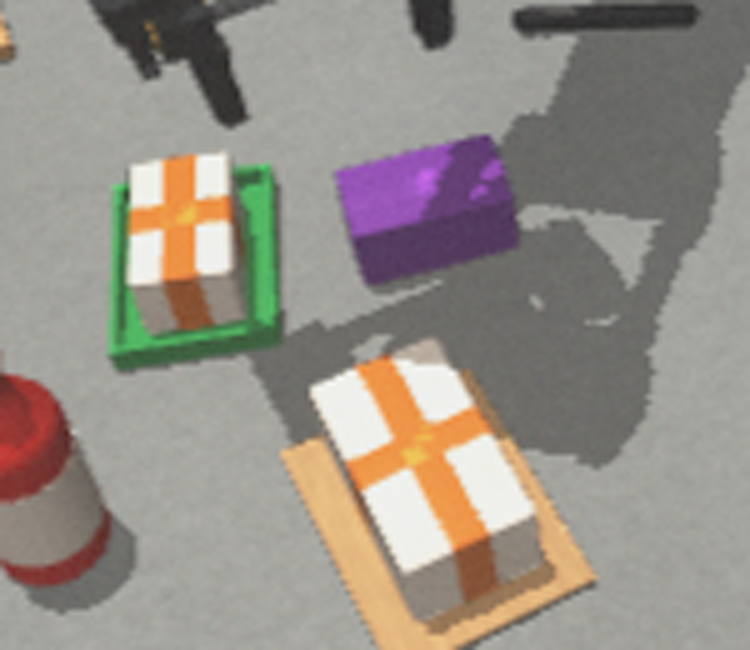

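```bash
python3 - <<'E'
from h import *
q=lambda u,v,z: pt('pics/scene8.png',160+(u+.5)/5-.5,160+(v+.5)/5-.5,z)[:2]
print(rect([q(*p,.052) for p in((310,388),(432,340),(537,517),(402,573))]))
print(rect([q(*p,.046) for p in((130,165),(228,152),(237,272),(130,287))]))
print(rect([q(*p,.014) for p in((113,185),(273,166),(281,338),(110,360))]))
E
```

```text
(array([ 0.5998, -0.1449]), 'side12', np.float64(0.114), np.float64(17.2), 'side01', np.float64(0.061), np.float64(104.9))
(array([ 0.427, -0.248]), 'side12', np.float64(0.084), np.float64(0.5), 'side01', np.float64(0.05), np.float64(88.4))
(array([ 0.4272, -0.2482]), 'side12', np.float64(0.12), np.float64(-0.7), 'side01', np.float64(0.083), np.float64(87.1))
```

Call:
{"api": "drive_tool", "payload": {"plan": "0.2 0.05 0 0 0 0 -1;0.4 0.1 0 0 0 0 -1;0.6 0.14 0 0 0 0 -1;0.74 0.17 0 0 0 0 -1;0.74 0.17 0 0 0 0 -1;0.74 0.17 0 0 0 0 -1"}}

```text
clock: 18.48
eef_pos: [0.6001, -0.1471, 0.1496]
tcp_rot: [-3.104, -0.485, 0.002]
ft_force: [-1.3, 0.0, -1.0]
gripper_width: 0.0881
grasp_force: 0.0
```

```bash
python3 - <<'E'
from h import *
rel(.601,-.1445,.022,-72)
E
```

```text
tcp [ 0.6001 -0.1471  0.1496] yaw -72.2 t 18.4833 w 0.0881 j6 0.98 F [-1.3  0.  -1. ]
shift [ 0.0093 -0.0107  0.6381] turn [-0.0004  0.0019 -0.0052]
```

Call:
{"api": "drive_tool", "payload": {"plan": "0.005 -0.01 0.1 0 0 0 -1;0.005 -0.01 0.25 0 0 0 -1;0.005 -0.01 0.4 0 0 0 -1;0.005 -0.01 0.53 0 0 0 -1;0.005 -0.01 0.61 0 0 0 -1;0.005 -0.01 0.64 0 0 0 -1;0.005 -0.01 0.64 0 0 0 -1"}}

```text
clock: 19.07
eef_pos: [0.5965, -0.1441, 0.0205]
tcp_rot: [-3.102, -0.485, 0.008]
ft_force: [0.1, 0.0, -0.4]
gripper_width: 0.0883
grasp_force: 0.0
```

Call:
{"api": "drive_tool", "payload": {"plan": "0 0 0 0 0 0 1;0 0 0 0 0 0 1;0 0 0 0 0 0 1;0 0 0 0 0 0 1;0 0 0 0 0 0 1;0 0 0 0 0 0 1", "newtons": 58}}

```text
clock: 19.57
eef_pos: [0.6008, -0.1439, 0.0245]
tcp_rot: [3.103, 0.488, 0.003]
ft_force: [-1.2, -0.2, 6.8]
gripper_width: 0.0629
grasp_force: 58.0
```

Call:
{"api": "drive_tool", "payload": {"plan": "0 0 -0.03 0 0 0 1;0 0 -0.1 0 0 0 1;0 0 -0.2 0 0 0 1;0 0 -0.3 0 0 0 1;0 0 -0.4 0 0 0 1;0 0 -0.46 0 0 0 1;0 0 -0.5 0 0 0 1;0 0 -0.5 0 0 0 1"}}

```text
clock: 20.23
eef_pos: [0.6011, -0.1442, 0.1251]
tcp_rot: [3.102, 0.488, 0.005]
ft_force: [1.0, 0.5, -3.1]
gripper_width: 0.0637
grasp_force: 58.0
```

```bash
python3 - <<'E'
from h import *
rel(.5,.06,.125,-72)
E
```

```text
tcp [ 0.6011 -0.1442  0.1251] yaw -72.1 t 20.2333 w 0.0637 j6 0.98 F [ 1.   0.5 -3.1]
shift [-0.1674 -1.1268 -0.0023] turn [ 0.0028 -0.004  -0.0027]
```

Call:
{"api": "drive_tool", "payload": {"plan": "0 -0.03 0 0 0 0 1;-0.02 -0.1 0 0 0 0 1;-0.04 -0.2 0 0 0 0 1;-0.06 -0.34 0 0 0 0 1;-0.09 -0.5 0 0 0 0 1;-0.12 -0.65 0 0 0 0 1;-0.15 -0.8 0 0 0 0 1;-0.17 -0.95 0 0 0 0 1"}}

```text
clock: 20.9
eef_pos: [0.5055, 0.0284, 0.1207]
tcp_rot: [-3.103, -0.488, 0.007]
ft_force: [0.1, 1.4, -3.8]
gripper_width: 0.0632
grasp_force: 58.0
```

Call:
{"api": "drive_tool", "payload": {"plan": "-0.03 -0.15 0 0 0 0 1;-0.06 -0.3 0 0 0 0 1;-0.09 -0.45 0 0 0 0 1;-0.11 -0.6 0 0 0 0 1;-0.13 -0.72 0 0 0 0 1;-0.14 -0.8 0 0 0 0 1;-0.15 -0.83 0 0 0 0 1;-0.15 -0.83 0 0 0 0 1"}}

```text
clock: 21.57
eef_pos: [0.427, 0.1762, 0.1213]
tcp_rot: [3.102, 0.492, -0.005]
ft_force: [0.7, -0.3, -3.3]
gripper_width: 0.0638
grasp_force: 58.0
```

```bash
python3 - <<'E'
from h import *
rel(.394,.248,.125,-69.3)
snap('scene','pics/scene9.png'); crop('pics/scene9.png','pics/scene9c.png',310,110,450,220,5)
q=lambda u,v,z: pt('pics/scene0.png',u,v,z)
E
```

```text
tcp [0.427  0.1762 0.1213] yaw -72.0 t 21.5667 w 0.0638 j6 1.59 F [ 0.7 -0.3 -3.3]
shift [-0.0458 -0.3926 -0.0181] turn [-0.0003  0.0039 -0.0592]
```

View pics/scene9c.png

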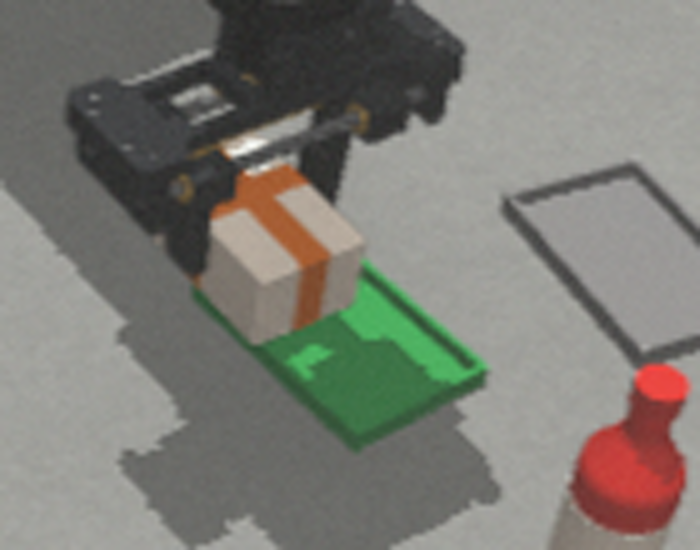

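```bash
python3 - <<'E'
from h import *
q=lambda u,v,z: pt('pics/scene9.png',310+(u+.5)/5-.5,110+(v+.5)/5-.5,z)[:2]
a,b=q(358,438,.014),q(488,368,.014); print(a,b)
m=(a+b)/2; e=(b-a)/np.linalg.norm(b-a); n=np.array([e[1],-e[0]]); n*=np.sign(n[0]); print(np.degrees(np.arctan2(n[1],n[0])), m-n*.074)
d,e2=tc(211,393,.014),tc(119,424,.014)
E
```

```text
[0.48138502 0.23046336] [0.44661688 0.31909178]
21.41963568300237 [0.39511208 0.24775308]
```

Call:
{"api": "drive_tool", "payload": {"plan": "0 -0.05 0 0 0 -0.02 1;-0.02 -0.15 0 0 0 -0.04 1;-0.03 -0.26 0 0 0 -0.06 1;-0.04 -0.35 0 0 0 -0.06 1;-0.04 -0.39 0 0 0 -0.06 1;-0.04 -0.39 0.02 0 0 -0.06 1;-0.04 -0.39 0.1 0 0 -0.06 1;-0.04 -0.39 0.2 0 0 -0.06 1"}}

```text
clock: 22.28
eef_pos: [0.4002, 0.2473, 0.0837]
tcp_rot: [-3.09, -0.561, -0.007]
ft_force: [0.2, 1.0, -3.6]
gripper_width: 0.0638
grasp_force: 58.0
```

```bash
python3 - <<'E'
from h import *
rel(.3945,.248,.0225,-69)
E
```

```text
tcp [0.4002 0.2473 0.0837] yaw -69.4 t 22.2833 w 0.0638 j6 1.71 F [ 0.2  1.  -3.6]
shift [-0.027  -0.0132  0.3059] turn [ 0.     -0.0056 -0.0095]
```

Call:
{"api": "drive_tool", "payload": {"plan": "-0.015 -0.007 0.06 0 0 0 1;-0.015 -0.007 0.13 0 0 0 1;-0.015 -0.007 0.19 0 0 0 1;-0.015 -0.007 0.23 0 0 0 1;-0.015 -0.007 0.24 0 0 0 1;-0.015 -0.007 0.24 0 0 0 1"}}

```text
clock: 22.78
eef_pos: [0.3946, 0.2465, 0.034]
tcp_rot: [3.091, 0.56, -0.003]
ft_force: [0.2, -0.3, -2.8]
gripper_width: 0.0636
grasp_force: 58.0
```

```bash
python3 - <<'E'
from h import *
rel(.3945,.248,.0225,-69)
E
```

```text
tcp [0.3946 0.2465 0.034 ] yaw -69.5 t 22.7833 w 0.0636 j6 1.72 F [ 0.2 -0.3 -2.8]
shift [ 0.0025 -0.0071  0.0573] turn [ 0.0006  0.0022 -0.0104]
```

Call:
{"api": "drive_tool", "payload": {"plan": "0 -0.005 0.015 0 0 0 1;0 -0.005 0.03 0 0 0 1;0 -0.005 0.045 0 0 0 1;0 -0.005 0.045 0 0 0 1"}}

```text
clock: 23.12
eef_pos: [0.3943, 0.2483, 0.0255]
tcp_rot: [3.091, 0.561, -0.0]
ft_force: [0.4, 0.5, -3.9]
gripper_width: 0.0637
grasp_force: 58.0
```

Call:
{"api": "drive_tool", "payload": {"plan": "0 0 0.008 0 0 0 1;0 0 0.015 0 0 0 1;0 0 0.015 0 0 0 1"}}

```text
clock: 23.37
eef_pos: [0.3943, 0.2483, 0.0226]
tcp_rot: [3.091, 0.561, -0.0]
ft_force: [-0.1, 0.3, -3.6]
gripper_width: 0.0635
grasp_force: 58.0
```

Call:
{"api": "drive_tool", "payload": {"plan": "0 0 0.008 0 0 0 1;0 0 0.012 0 0 0 1;0 0 0.012 0 0 0 1"}}

```text
clock: 23.62
eef_pos: [0.3944, 0.2484, 0.0224]
tcp_rot: [3.091, 0.561, -0.002]
ft_force: [-7.2, -5.4, 17.6]
gripper_width: 0.0638
grasp_force: 58.0
```

Call:
{"api": "drive_tool", "payload": {"plan": "0 0 -0.01 0 0 0 1;0 0 -0.01 0 0 0 -0.6;0 0 -0.01 0 0 0 -1;0 0 -0.01 0 0 0 -1;0 0 -0.01 0 0 0 -1;0 0 -0.15 0 0 0 -1;0 0 -0.4 0 0 0 -1;0 0 -0.6 0 0 0 -1"}}

```text
clock: 24.28
eef_pos: [0.3928, 0.2474, 0.1332]
tcp_rot: [3.09, 0.561, -0.007]
ft_force: [1.0, 0.9, 0.4]
gripper_width: 0.088
grasp_force: 0.0
```

Call:
{"api": "drive_tool", "payload": {"plan": "0 -0.5 -0.3 0 0 0 -1;0 -0.7 -0.3 0 0 0 -1;0 -0.7 -0.3 0 0 0 -1;0 -0.7 -0.3 0 0 0 -1;0 -0.7 -0.3 0 0 0 -1"}}

```text
clock: 24.7
eef_pos: [0.3451, 0.3846, 0.1968]
tcp_rot: [-3.085, -0.566, -0.007]
ft_force: [0.8, 0.4, 0.3]
gripper_width: 0.0884
grasp_force: 0.0
```

```bash
python3 - <<'E'
from h import *
s=env.sense(); print(s['eef_pos'],s['clock'])
snap('scene','pics/scene10.png'); crop('pics/scene10.png','pics/scene10c.png',170,120,440,290,2.9)
E
```

```text
[0.34507205 0.38462951 0.19676265] 24.7
```

View pics/scene10c.png

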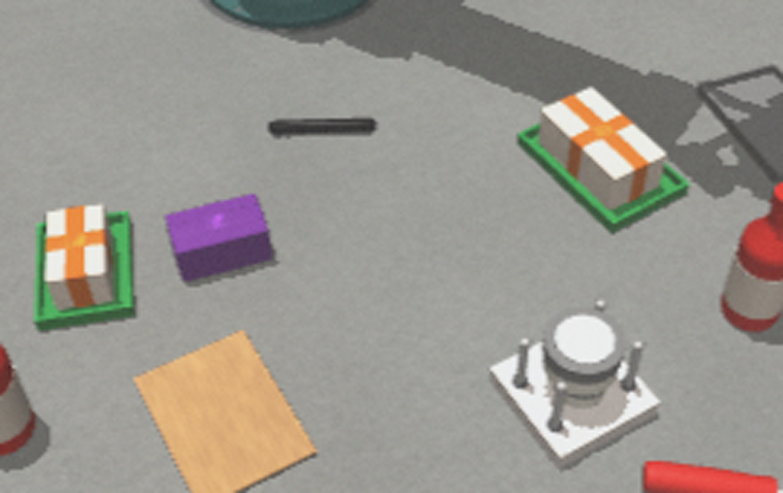

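The picture shows both parcels flat and centred in their trays, at (600,150) and (80,255). The pots are stacked upright in the magazine at (585,360), the bottles stand, and the robot is clear of everything.

```bash
python3 -c "
from plant import env
print(env.hand_in())"
```

```text
the job is handed in; nothing more can be done
None
```

The job is handed in at about 25 s of robot time; the last picture shows both parcels flat in their green trays, the wide pot on the small pot in the magazine and the bottles I could see still upright, but hand-in returned no verdict.

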